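# Vent the bench cooling unit and take off its pressure cap

## Robot

A 7-joint arm with a two-finger parallel gripper is mounted at the origin on a cart in front of the work surface, level with it; the furniture and walls round the work are solid. World frame = base frame: x ahead of the robot, y to its left, z up, the work surface at z = 0. Lengths are in mm, angles in rad, forces in N, time in s.
With the tool pointing down it reaches from about 350 to 900 mm from the base axis. Payload 8.1 kg.
Tool frame: the origin (TCP) lies midway between the tips of the shut fingers; the grasp point (between the pads) lies 19 mm behind it; z points along the fingers, y is the line along which they close (so a half turn about z gives the same grasp; the last joint's range is limited). The gripper opens to 85 mm and grips with 20 to 120 N. Pads are 22 mm wide; open, the fingers measure 114 mm over their backs; the gripper's body (76 mm by 85 mm) begins 54 mm behind the grasp point. The pads swing forward as they close: fully open they stand 13 mm farther back than shut.
Start: joints at [-0.103, 0.434, 0.025, 1.573, -0.012, 1.134, -0.075], TCP at [625.013, -0.027, 231.323] pointing down, gripper open.
Joint ranges: [-2.62, 2.62], [-0.44, 2.09], [-1.27, 1.32], [0.08, 2.57], [-1.32, 4.46], [0.12, 2], [-2.74, 2.74]. Speed limits (rad/s): [2.22, 2.22, 3.01, 3.01, 3.14, 3.14, 3.14].

## Interface

Orientations are given as a unit quaternion [x, y, z, w].
In Python, from cell import arm gives the robot as it stands.
- The arm moves only by the shell command python3 -m inch 'ROWS'. ROWS is JSON, one flat list of numbers, 5 for each row, row after row: the closure, from 0 (fully open) to 1 (shut), then the shift along the tool's x, y, z in mm, then the turn about the tool's z in rad. In form: [grip, dx, dy, dz, yaw, grip, dx, dy, dz, yaw, ...]. A call has exactly 10 rows; each row shifts and turns the commanded pose from where the row before left it, along the tool's axes as they then stand; what a row does not reach is not made up. A row lasts 1/8 s, in which the tool goes at most 62.5 mm and 10.7 degrees, less where a joint would pass 70% of its speed; a pose out of reach is approached as far as the arm can. A call is refused whole if a number of a shift passes 62.5 or a number of a turn 0.188, either way. A call with a gripper value outside its range is refused whole. The fingers move at their own pace and stop on an object; the grip force is fixed at half the most. Time passes only in rows, so rows that do not move let the fingers close, or fill a call up. It gives the time, the measured TCP pose, the force, the opening and the grip force at its end, in the units of the state.
- arm.state(): the state, without advancing time (a new reading comes with each control period).
- arm.camera(name): name is "scene" or "side" or "wrist"; returns a dict with "image" (480x640x3 uint8, red, green, blue), "camera_matrix" (3x3 intrinsics, pixels), "rvec" (rotation vector, rad) and "tvec" (3), from world to camera coordinates, as OpenCV has them; the wrist camera has in their place "mount" (4x4, takes a point from camera to tool coordinates, whose origin is the TCP and whose axes are the flange's). Camera axes: x right, y down, z forward; pixel columns grow to the right and rows downward; lengths in mm; the calibration is good to about 2 mm. A picture is of the moment at which its call begins: read the wrist's pose just before it. There is no depth.
- arm.job_done(): hands the job in; it is judged then, once.
The state is a dict: "t": time; "joint_pos": joint angles; "joint_velocities": joint speeds; "joint_torque": joint torques, N m; "eef_pos": TCP position; "eef_rot": TCP orientation; "ft_force": force on the tool from outside, world axes, zero at the start; "torque": the same for the moment, N m; "opening": finger opening in mm; "finger_force": force on a finger pad.
Only numpy, scipy, OpenCV 4.12 (cv2) and the standard library are available. Lean on these libraries where they do the work, as an engineer would, in place of code of your own. Each camera call takes 0.05 s, during which the arm holds its last target. There are 200 camera calls.

## Task

The bench cooling unit has to be opened for a coolant check. First let the pressure off: throw the valve lever from the green run notch into the middle, yellow vent notch so that it clicks home there, not on to the red drain notch. Then, without forcing it, turn the blue pressure cap on the leaning filler neck anticlockwise to its first stop, press it down, turn it on past the stop until it comes free, lift it off and set it down (do not drop it) grip upward in the steel tray, leaving the lever at vent and the bottles and the jar standing where they are.

Things in the scene. Friction and masses are not known exactly. Their poses are not given: they have to be found in the camera images.
- lever (a joint): angle of the valve lever (rad): a flat steel arm with a black grip post, turning about a vertical axis on the brass valve at the unit's right. Grows clockwise seen from above. Notches: 0 run (green mark, start), 0.785 vent (yellow mark; arm points to the unit's front), 1.571 drain (red mark). Stops at -0.08 and 1.65
- lever_grip (a point): on the axis of the lever's upright round black grip post (20 mm diameter, 36 mm tall, fixed to the arm), 17 mm below its top, 17 mm above the arm's upper face, 88 mm from the lever's axis. -x points outward along the arm. About 4 N sideways takes the lever out of a notch
- lever_hinge (a point): on the lever's vertical turning axis, at the height of lever_grip; turns with the lever. A sprung nose under the arm drops into each notch: it pulls the lever home from within 0.1 rad of a notch; between notches the lever stays where it is left
- cooling_unit: bench cooling unit, fixed: blue box 180 x 300 x 75 mm, light front panel, aluminium tank (88 mm diameter, 135 mm long, lying left to right, top 172 mm above the bench) on its left half, valve on its right half. Origin: centre of its underside; -x is its front, towards the robot, y its left, z up
- filler_neck: aluminium filler neck on the tank, leaning 27 degrees from vertical towards the unit's front. Origin: centre of its mouth; z points out along the neck's axis, along which the cap comes off; x points up the slope to the unit's back, y to the unit's left. Neck 36 mm, flange 49 mm in diameter; the tank lies 30 mm below the mouth
- cap_grip (a point): centre of the grip bar (60 mm long, 16 mm wide, 24 mm high) across the loose blue pressure cap (64 mm round, 18 mm tall, 0.13 kg). On the cap's axis, 12 mm below the bar's top, 12 mm above the cap's round top face, 30.5 mm above its rim. z points out of its top, x along the bar to its white-marked end. Locked: 23 mm out from the neck's mouth on its axis, x turned -37.5 degrees from the neck's x
- cap_pointer (a point): end of the cap's bar with the white mark, 30 mm from cap_grip. Anticlockwise from locked, the cap meets its first stop at about 28 degrees; pressed 5 to 6.5 mm down the neck (spring 6 to 11 N, bottoms at 6.5 mm) and held down it passes; at 68 to 82 degrees (end stop) it is free, its spring lifts it about 6 mm and it lifts off along the neck's axis
- tray_floor (a point): centre of the inner floor of the loose steel tray, 120 x 160 x 18 mm outside, walls and floor 3 mm; x along its 120 mm side, y along the 160 mm side, z up. The cap taken off stands on its sprung seal plate, 24 mm in diameter, 11 mm below its rim: cap_grip is then 41.5 mm above the floor it stands on
- dispenser_mid (a point): centre, half-way up, of the white alcohol dispenser with blue collar standing by the unit's right side (66 mm diameter, 132 mm tall)
- bottle_mid (a point): middle of the body of the white flux bottle with a red band standing by the unit's left side (36 mm wide, 120 mm tall with its spout), 50 mm above the bench
- jar_mid (a point): centre, half-way up, of the glass jar of small parts with a gilt lid (63 mm diameter, 88 mm tall)

How it is judged (in metres and radians):
On the way, in this order (a step that is already met when the one before it is completed fails the run):
1. the lever is home in the yellow vent notch while the cap is still locked on the neck (value of joint lever between 0.715 and 0.855 rad and velocity of joint lever between -0.1 and 0.1 rad/s and y of cap_pointer in the frame of filler_neck below -0.01 m and distance between cap_grip and filler_neck below 0.028 m), for 0.2 s.
2. the cap has been turned to its first stop, not yet pressed down (value of joint lever between 0.715 and 0.855 rad and y of cap_pointer in the frame of filler_neck between -0.0085 and 0.004 m and distance between cap_grip and filler_neck between 0.0195 and 0.028 m), for 0.05 s.
3. the cap has been released and lifted clear of the neck, with the lever at vent (value of joint lever between 0.715 and 0.855 rad and distance between cap_grip and filler_neck above 0.06 m), for 0.1 s.
At the end, for the whole second after the job is handed in: The lever rests in the yellow vent notch (within 0.07 rad of 0.785), and the cap lies still inside the steel tray, grip upward (within 20 degrees), the tray flat on the bench; nothing is held (value of joint lever between 0.715 and 0.855 rad and x of cap_grip in the frame of tray_floor between -0.04 and 0.04 m and y of cap_grip in the frame of tray_floor between -0.06 and 0.06 m and z of cap_grip in the frame of tray_floor between 0.028 and 0.052 m and angle between cap_grip's own z axis and vertical below 0.35 rad and linear speed of cap below 0.03 m/s and height (world z) of tray_floor below 0.01 m and angle between tray_floor's own z axis and vertical below 0.1 rad); the robot touches nothing.
It fails at once if the lever was thrown on to the drain notch (value of joint lever above 1.25 rad).
It fails at once if the cap was wrenched against its stop or pulled while locked (contact force between cap and cooling_unit above 120 N).
It fails at once if the cap was dropped (contact force between the fingers and cap below 0.2 N and linear speed of cap above 0.8 m/s).
It fails at once if the dispenser, the flux bottle or the jar was knocked (moved 25 mm or tipped 20 degrees) ((distance of dispenser_mid from where it was at the start of the episode above 0.025 m or angle between dispenser_mid's own z axis and vertical above 0.35 rad) or (distance of bottle_mid from where it was at the start of the episode above 0.025 m or angle between bottle_mid's own z axis and vertical above 0.35 rad) or (distance of jar_mid from where it was at the start of the episode above 0.025 m or angle between jar_mid's own z axis and vertical above 0.35 rad)).
It also fails if it takes over 51 s, if anything falls off the work surface, if the arm or the gripper's body presses on something with over 40 N, if the wrist force passes 120 N, or if a joint passes its speed limit or range.

## Working session

There is one attempt and no reset: what is moved stays moved. The work goes in short steps, Python scripts to look and compute and a shell command to move; the robot and the scene stay as the last step left them, time stands still between calls to the robot, and variables do not carry over. Pictures are saved under pics/ and viewed, at most 10 in all, crops included, and the job is handed in when it is done.

```bash
ls; mkdir -p pics
python3 - <<'E'
from cell import arm
import cv2,numpy as np,pickle
print(arm.state())
for n in("scene","side","wrist"):
    c=arm.camera(n); pickle.dump(c,open(f"pics/{n}0.pkl","wb"))
    cv2.imwrite(f"pics/{n}0.png",c["image"][:,:,::-1])
    print(n,c["camera_matrix"].tolist(),[np.round(c[k],3).tolist() for k in c if k in("rvec","tvec","mount")])
E
```

```text
pics
{'t': 0.0, 'joint_pos': array([-0.10259475,  0.4352213 ,  0.024959  ,  1.57408855, -0.01158888,
        1.13402558, -0.07509918]), 'joint_velocities': array([ 0.00108734, -0.00055615, -0.00053412, -0.00074601, -0.00175917,
        0.00123469, -0.000875  ]), 'joint_torque': array([ 8.97134169e-05, -6.70461059e+01,  1.02531374e+00, -3.16203833e+01,
        1.55155628e-02,  1.25530543e-02, -1.11555586e-06]), 'eef_pos': array([ 6.24488825e+02, -5.60397377e-02,  2.30530180e+02]), 'eef_rot': array([ 7.07126621e-01,  7.07086489e-01, -6.15129422e-04, -5.09922065e-04]), 'ft_force': array([ 0.07493263, -0.39385106,  0.32140769]), 'torque': array([ 0.0412656 , -0.02230065,  0.04753391]), 'finger_force': 0.0, 'opening': 85.73948899698934}
scene [[508.79735856025127, 0.0, 319.91941684822666], [0.0, 508.79735856025127, 245.578612200382], [0.0, 0.0, 1.0]] [[0.605, -2.426, 1.494], [497.233, 260.184, 968.353]]
side [[514.8127880851872, 0.0, 317.8710752955042], [0.0, 514.8127880851872, 246.7279538750018], [0.0, 0.0, 1.0]] [[0.07, -2.613, 1.678], [580.285, 172.723, 1272.642]]
wrist [[380.7907164813727, 0.0, 318.1963602225094], [0.0, 380.7907164813727, 232.17779354574046], [0.0, 0.0, 1.0]] [[[-0.0, -0.962, -0.273, 69.64], [1.0, -0.0, -0.0, -0.616], [0.0, -0.273, 0.962, -141.326], [0.0, 0.0, 0.0, 1.0]]]
```

View pics/scene0.png

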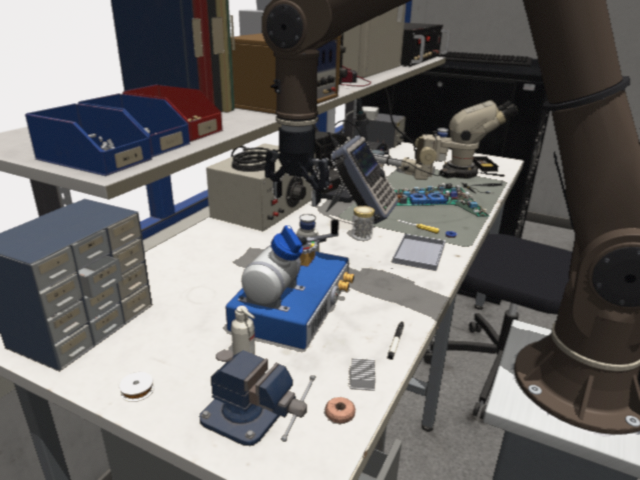

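View pics/side0.png

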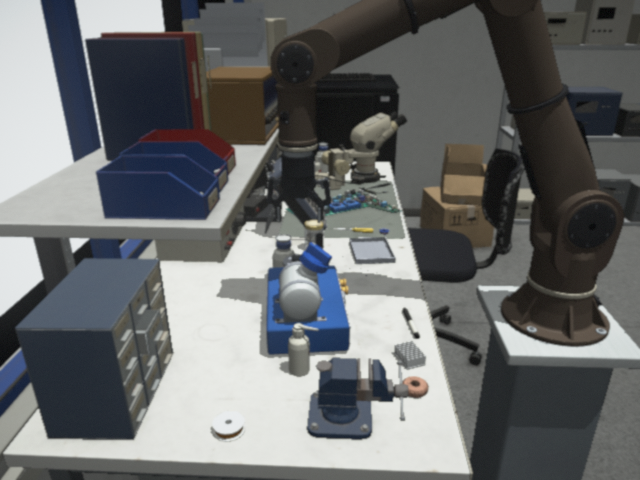

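View pics/wrist0.png

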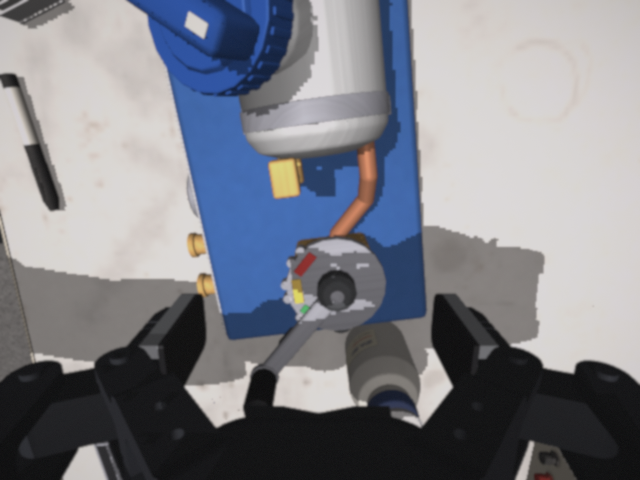

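The wrist view shows the valve hub at (337,288), the lever running down-left to the black post at about (262,385), the cap's white mark at (196,25) and the dispenser at (380,370). The scene view has the tray at about (419,251), the jar at (363,222) and the post at (334,228).

```bash
cat > h.py <<'E'
import cv2,numpy as np,pickle
from scipy.spatial.transform import Rotation as R
def snap(name,tag):
    from cell import arm
    s=arm.state(); c=arm.camera(name); c["p"]=s["eef_pos"];c["q"]=s["eef_rot"]
    pickle.dump(c,open(f"pics/{tag}.pkl","wb")); cv2.imwrite(f"pics/{tag}.png",c["image"][:,:,::-1]); return c
def load(t): return pickle.load(open(f"pics/{t}.pkl","rb"))
def pose(c):
    if "mount" in c:
        T=np.eye(4);T[:3,:3]=R.from_quat(c["q"]).as_matrix();T[:3,3]=c["p"];return T@c["mount"]
    M=np.eye(4);M[:3,:3]=cv2.Rodrigues(np.float64(c["rvec"]))[0];M[:3,3]=np.ravel(c["tvec"]);return np.linalg.inv(M)
def ray(c,uv):
    T=pose(c);d=T[:3,:3]@np.linalg.inv(c["camera_matrix"])@[*uv,1];return T[:3,3],d/np.linalg.norm(d)
def onz(c,uv,z):
    o,d=ray(c,uv);return o+d*(z-o[2])/d[2]
def tri(*a):
    A=np.zeros((3,3));b=np.zeros(3);P=[]
    for c,uv in a:
        o,d=ray(c,uv);P.append((o,d));M=np.eye(3)-np.outer(d,d);A+=M;b+=M@o
    x=np.linalg.solve(A,b);return x,[round(float(np.linalg.norm(np.cross(x-o,d))),1) for o,d in P]
def proj(c,X):
    T=np.linalg.inv(pose(c));v=c["camera_matrix"]@(T[:3,:3]@X+T[:3,3]);return v[:2]/v[2]
E
python3 - <<'E'
from h import *
w=load("wrist0");w["p"]=np.array([624.5,-.06,230.5]);w["q"]=np.array([.7071,.7071,-.0006,-.0005]);pickle.dump(w,open("pics/wrist0.pkl","wb"))
s=load("scene0")
for uv in [(228,338),(425,315),(170,85),(410,0)]: print("box",uv,onz(w,uv,75).round(1))
for uv in [(337,288)]:
  for z in(110,130,150): print("hub",z,onz(w,uv,z).round(1))
T=pose(s);print(T[:3,3].round())
a=s["image"][195:345,220:460,::-1]; b=load("side0")["image"][220:370,240:400,::-1]
W=np.zeros((600,800,3),np.uint8); W[:500,:]=cv2.resize(a,(800,500),interpolation=cv2.INTER_CUBIC)
cv2.imwrite("pics/c1.png",W[:500])
E
```

```text
box (228, 338) [ 544.1 -111.5   75. ]
box (425, 315) [715.7 -89.   75. ]
box (170, 85) [515.3  97.1  75. ]
box (410, 0) [686.9 152.   75. ]
hub 110 [637.6 -48.  110. ]
hub 130 [636.6 -39.  130. ]
hub 150 [635.6 -30.  150. ]
[114. 896. 661.]
```

View pics/c1.png

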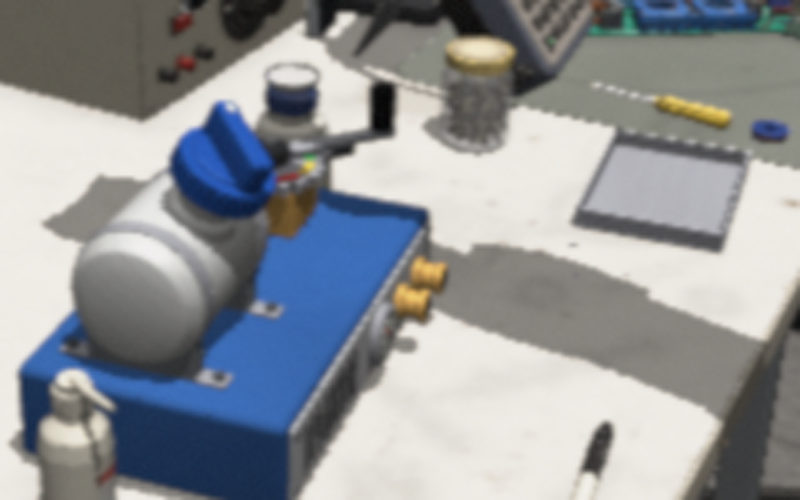

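The crop shows the post's top at scene pixel (334.6,221) and its bottom at (334.6,234). The tray corners in crop pixels are about (617,132), (747,155), (722,245) and (577,222).

Run:
```python
from h import *
w=load("wrist0");s=load("scene0");d=load("side0")
g=w["image"].astype(int).max(2)
print("post rows:")
for v in range(350,415,5):
    c=np.where(g[v,235:300]<45)[0]
    if len(c):print(v,c[0]+235,c[-1]+235,end='; ')
sc=lambda u,v:(220+u/3.3333,195+v/3.3333)
for wp,sp in [((258,404),sc(382,86)),((268,372),sc(382,132)),((262,388),sc(382,108))]: 
    x,e=tri((w,wp),(s,sp));print("post",x.round(1),e)
x,e=tri((w,(196,25)),(s,sc(228,106)));print("cap mark",x.round(1),e)
for p in [(617,132),(747,155),(722,245),(577,222)]: print("tray",onz(s,sc(*p),18).round(1))
print("jar lid",onz(s,sc(480,53),88).round(1),"base",onz(s,sc(476,138),0).round(1))
print("disp top",onz(s,sc(292,73),132).round(1), onz(w,(395,405),132).round(1))
print("flux",onz(s,(243,350),20).round(1),"side tray",onz(d,(372,249),10).round(1))
```

```text
post rows:
370 258 268; 375 253 274; 380 252 275; 385 250 274; 390 249 273; 395 248 272; 400 246 271; 405 245 271; 410 245 296; post [ 582.6 -110.4  160.8] [1.9, 1.9]
post [ 583.6 -114.3  122.1] [2.5, 2.5]
post [ 582.6 -111.8  142.9] [1.9, 1.9]
cap mark [583.5 101.3 231.5] [0.2, 0.2]
tray [ 494.2 -417.    18. ]
tray [ 381.7 -429.4   18. ]
tray [ 357.2 -264.2   18. ]
tray [ 468.4 -243.6   18. ]
jar lid [ 607.4 -365.5   88. ] base [ 611.  -378.7    0. ]
disp top [ 680.3 -159.1  132. ] [ 681.3 -133.4  132. ]
flux [601.6 249.6  20. ] side tray [ 431.4 -357.4   10. ]
```

```bash
python3 -m inch '[0.45,-28,-10.4,0,0, 0.45,-28,-10.4,0,0, 0.45,-28,-10.4,0,0, 0.45,-28,-10.4,0,0, 0.45,0,0,0,0.1625, 0.45,0,0,0,0.1625, 0.45,0,0,0,0.1625, 0.45,0,0,0,0.1625, 0.45,0,0,30,0, 0.45,0,0,20,0]'
python3 - <<'E'
from h import *
c=snap("wrist","w1")
from cell import arm
s=arm.state();print(s["joint_pos"].round(2),s["opening"])
E
```

```text
t: 1.4
eef_pos: [582.9, -111.8, 180.1]
eef_rot: [0.896, 0.444, -0.0, -0.0]
ft_force: [0.5, -0.4, -0.5]
opening: 47.0
finger_force: 0.0
[-0.03  0.43  0.18  1.73 -0.09  0.99 -0.47] 47.305970088437974
```

View pics/w1.png

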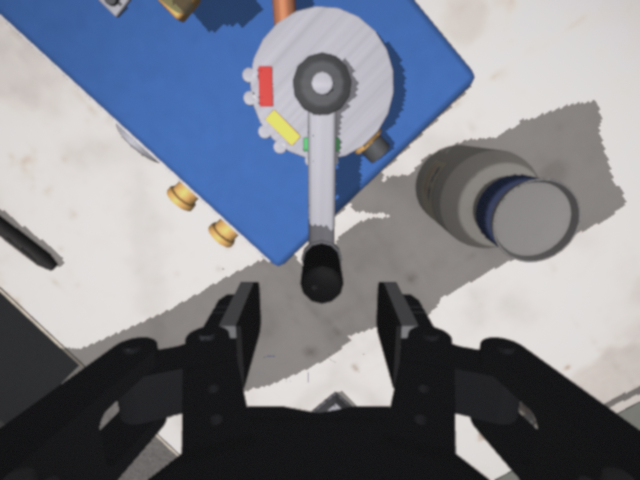

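The lever runs straight up the picture from the post top at (322,285) to the hub at (322,83). The post is centred between the fingers.

Run:
```python
from h import *
c=load("w1")
print("post",onz(c,(322,285),160).round(1),"hub",onz(c,(322,83),130).round(1),onz(c,(322,83),140).round(1))
for uv,k in [((278,264),"FR"),((473,76),"BR")]: print(k,onz(c,uv,75).round(1))
print("disp",onz(c,(533,218),132).round(1))
```

```text
post [ 582.6 -113.8  160. ] hub [636.8 -42.5 130. ] [636.1 -43.2 140. ]
FR [ 545.8 -113.3   75. ]
BR [715.  -90.4  75. ]
disp [ 683.6 -159.4  132. ]
```

```bash
python3 -m inch '[0.45,-1,0,20,0, 0.45,0,0,20,0, 0.45,0,0,9,0, 0.45,0,0,0,0, 0.8,0,0,0,0, 1,0,0,0,0, 1,0,0,0,0, 1,0,0,0,0, 1,0,0,0,0, 1,0,0,0,0]'
```

```text
t: 2.7
eef_pos: [583.6, -113.1, 133.3]
eef_rot: [0.896, 0.444, 0.001, 0.001]
ft_force: [0.0, -0.1, 5.1]
opening: 18.6
finger_force: 58.5
```

```bash
python3 -m inch '[1,0.4,-8.6,0,0.098, 1,0.4,-8.6,0,0.098, 1,0.4,-8.6,0,0.098, 1,0.4,-8.6,0,0.098, 1,0.4,-8.6,0,0.098, 1,0.4,-8.6,0,0.098, 1,0.4,-8.6,0,0.098, 1,0.4,-8.6,0,0.099, 1,0,0,0,0, 1,0,0,0,0]'
```

```text
t: 3.95
eef_pos: [549.8, -54.7, 133.3]
eef_rot: [0.998, 0.068, 0.001, -0.0]
ft_force: [-0.2, 0.2, 6.5]
opening: 18.3
finger_force: 60.2
```

```bash
python3 -m inch '[0.45,0,0,0,0, 0.45,0,0,0,0, 0.45,0,0,0,0, 0.45,0,0,-50,0, 0.45,0,0,-50,0, 0.45,0,0,-50,0, 0.45,-2.4,-56,0,0, 0.45,-2.4,-56,0,0, 0.45,-2.4,-56,0,0, 0.45,0,0,0,0]'
python3 - <<'E'
from h import *
c=snap("wrist","w2"); s=snap("scene","s2")
W=np.hstack([c["image"],cv2.resize(s["image"][195:345,220:460],(640,400))[:,:]] if 0 else [c["image"]])
E
```

```text
t: 5.2
eef_pos: [517.6, 115.9, 281.9]
eef_rot: [0.997, 0.072, -0.001, -0.001]
ft_force: [0.4, -1.2, 0.8]
opening: 46.9
finger_force: 0.0
```

View pics/w2.png

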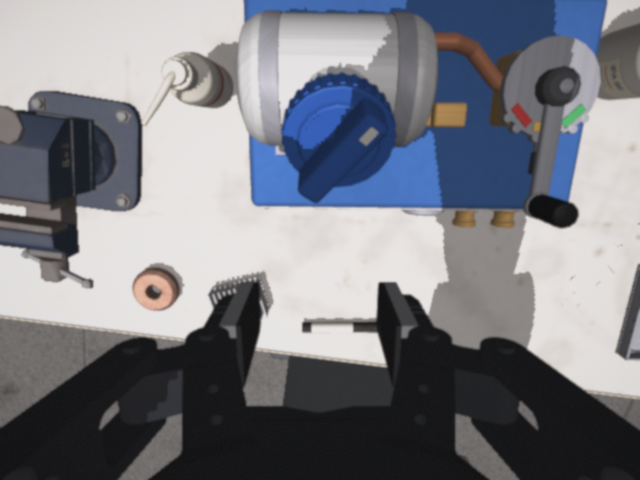

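The lever now points to the unit's front with its post top at (555,210). The cap is centred near (338,133), its bar runs from about (375,100) to (312,195) and its mark is at (369,135).

Run:
```python
from h import *
a=load("w2")["image"][70:210,270:410,::-1]; b=load("wrist0")["image"][0:105,140:300,::-1]; s=load("s2")["image"][215:265,260:310,::-1]
W=np.zeros((600,800,3),np.uint8)
f=lambda x,k:cv2.resize(x,None,fx=k,fy=k,interpolation=cv2.INTER_CUBIC)
W[:560,:560]=f(a,4); W[:157,560:]=f(b,1.5); W[200:400,560:760]=f(s,4)
cv2.imwrite("pics/c2.png",W)
for t,r in(("w2",(70,210,270,410)),("wrist0",(0,100,140,300))):
    i=load(t)["image"];m=(i.min(2)>120).astype(np.uint8);m[:r[0]]=0;m[r[1]:]=0;m[:,:r[2]]=0;m[:,r[3]:]=0
    n,l,st,ce=cv2.connectedComponentsWithStats(m)
    for k in range(1,n):
        if 50<st[k,4]<800:print(t,st[k],ce[k].round(1))
```

```text
Traceback (most recent call last):
ValueError: could not broadcast input array from shape (158,240,3) into shape (157,240,3)
```

Run:
```python
from h import *
a=load("w2")["image"][70:210,270:410,::-1]; b=load("wrist0")["image"][0:104,140:300,::-1]; s=load("s2")["image"][215:265,260:310,::-1]
W=np.zeros((600,800,3),np.uint8)
f=lambda x,k:cv2.resize(x,None,fx=k,fy=k,interpolation=cv2.INTER_CUBIC)
W[:560,:560]=f(a,4); W[:156,560:]=f(b,1.5); W[200:400,560:760]=f(s,4)
cv2.imwrite("pics/c2.png",W)
for t,r in(("w2",(70,210,270,410)),("wrist0",(0,100,140,300))):
    i=load(t)["image"];m=(i.min(2)>120).astype(np.uint8);m[:r[0]]=0;m[r[1]:]=0;m[:,:r[2]]=0;m[:,r[3]:]=0
    n,l,st,ce=cv2.connectedComponentsWithStats(m)
    for k in range(1,n):
        if 50<st[k,4]<800:print(t,st[k],ce[k].round(1))
```

```text
w2 [361 129  16  15 123] [368.4 135.7]
w2 [275 145  10  10  68] [278.4 150.5]
w2 [270 206 140   4 483] [334.5 207.7]
wrist0 [288   3  11  51 223] [294.4  28.7]
wrist0 [185  11  23  28 389] [196.   24.5]
wrist0 [281  59  19  41 595] [291.2  82.4]
```

View pics/c2.png

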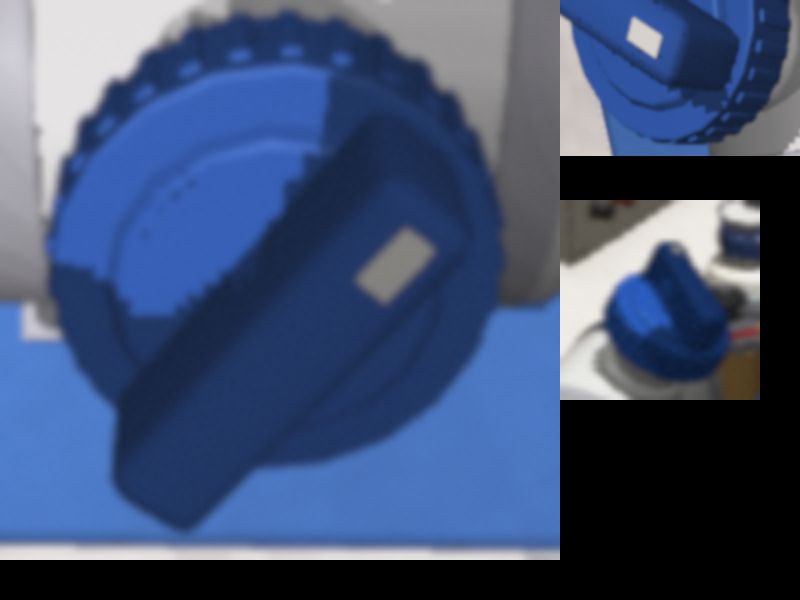

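The top face of the bar has corners near crop pixels (398,178), (462,243), (185,528) and (118,472), so its centre is at about w2 pixel (342.7,158.8).

Run:
```python
from h import *
c=load("w2");w=load("wrist0")
M,e=tri((c,(368.4,135.7)),(w,(196,24.5)));print("mark",M.round(1),e)
yaw=np.radians(7.7)
u=np.array([np.cos(yaw),np.sin(yaw),0]);v=np.array([-np.sin(yaw),np.cos(yaw),0]);z=np.array([0,0,1.])
t=np.radians(27);n=np.cos(t)*z-np.sin(t)*u;nx=np.cos(t)*u+np.sin(t)*z
bx=lambda th:np.cos(np.radians(th))*nx+np.sin(np.radians(th))*v
P=[]
for q in [(398,178),(462,243),(185,528),(118,472)]:
    o,d=ray(c,(270+q[0]/4,70+q[1]/4));P.append(o+d*((M-o)@n)/(d@n))
P=np.array(P);print((P-P.mean(0)).round(1).tolist());print("len",np.linalg.norm((P[0]+P[1]-P[2]-P[3])/2),"wid",np.linalg.norm(P[0]-P[1]))
b=(P[0]+P[1]-P[2]-P[3]);print("theta",np.degrees(np.arctan2(b@v,b@nx)))
C=P.mean(0)-12*n;print("C",C.round(1),"mark along",(M-P.mean(0))@bx(-37.5))
print("neck mouth",(C-23*n).round(1),"n",n.round(3))
# from unit: centre
for p in [C-23*n]:
    q=p-np.array([608.5,47.3,0]);print("in unit",q@u,q@v,p[2])
print("proj rim centre w2",proj(c,C-30.5*n).round(1), "face centre",proj(c,C-12*n).round(1))
```

```text
mark [583.5 101.3 232. ] [0.1, 0.1]
[[24.5, -9.3, 11.7], [18.4, -18.7, 8.0], [-25.0, 8.9, -12.0], [-17.8, 19.1, -7.7]]
len 54.8414281032147 wid 11.837062401453968
theta -37.66347804594086
C [574.1 113.2 214.6] mark along 19.71783464948407
neck mouth [584.4 114.6 194.1] n [-0.45  -0.061  0.891]
in unit -14.86474571156824 69.93029472288377 194.13436087293306
proj rim centre w2 [337.6 122.7] face centre [338.7 138.2]
```

```bash
python3 -m inch '[0.6,18,4.1,0,0, 0.6,18,4.1,0,0, 0.6,18.4,4.2,0,0, 0.6,0,0,0,0.18, 0.6,0,0,0,0.18, 0.6,0,0,0,0.18, 0.6,0,0,0,0.18, 0.6,0,0,30,0, 0.6,0,0,10,0, 0.6,0,0,0,0]'
python3 - <<'E'
from h import *
c=snap("wrist","w3")
from cell import arm
print(arm.state()["joint_pos"].round(2), R.from_quat(c["q"]).as_matrix()[:,1].round(3))
u=np.array([.991,.134,0]);n=-.454*u+np.array([0,0,.891]);print(proj(c,np.array([583.5,101.3,232.])))
i=c["image"];m=(i.min(2)>100)&(i.max(2)<255);
a,l,st,ce=cv2.connectedComponentsWithStats(m.astype(np.uint8))
for k in range(1,a):
    if 60<st[k,4]<1500:print(st[k],ce[k].round(1))
E
```

```text
t: 6.55
eef_pos: [574.3, 104.4, 242.0]
eef_rot: [0.957, -0.289, -0.0, 0.001]
ft_force: [0.4, 0.5, 0.2]
opening: 34.6
finger_force: 0.0
[-0.63  0.38  0.49  1.69 -0.19  1.12 -2.24] [-0.553 -0.833  0.001]
[312.09546384 268.91104853]
[464   0  16  16 199] [471.    7.2]
[306 261  14  18 229] [312.4 269.5]
[248 323  10  11  63] [253.6 327.2]
[380 323   9  11  64] [382.8 327.1]
[446 330  22  17 108] [455.4 337.9]
[610 401  30  31 543] [629.  416.2]
[185 412  11  21 150] [190.7 422.3]
[443 413  37  49 632] [458.3 442.2]
[135 459  31  21 143] [151.6 467.3]
[485 470  19  10 130] [493.4 475.4]
```

View pics/w3.png

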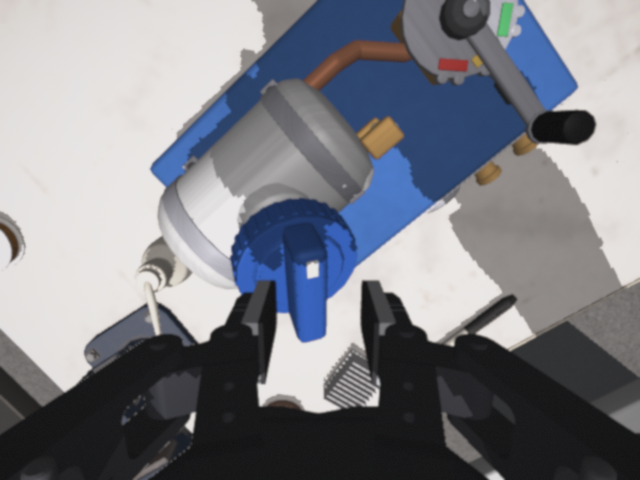

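The mark is at (312.4,269.5) against a predicted (312.1,268.9), so the cap position holds. The gripper needs about 5 mm of shift each way.

```bash
python3 -m inch '[0.6,-4.8,-5.3,0,0, 0.6,0,0,0,0, 0.6,0,0,8,0, 0.6,0,0,8,0, 0.6,0,0,7,0, 0.6,0,0,6,0, 0.65,0,0,0,0, 0.7,0,0,0,0, 0.7,0,0,0,0, 0.7,0,0,0,0]'
```

```text
t: 7.85
eef_pos: [573.5, 112.7, 213.5]
eef_rot: [0.958, -0.288, 0.0, -0.0]
ft_force: [0.5, -0.1, 0.1]
opening: 25.7
finger_force: 0.0
```

```bash
python3 -m inch '[0.7,0,0,0,-0.06, 0.7,0,0,0,-0.06, 0.71,0,0,0,-0.06, 0.72,0,0,0,-0.06, 0.73,0,0,0,-0.06, 0.74,0,0,0,-0.06, 0.75,0,0,0,-0.06, 0.76,0,0,0,-0.06, 0.77,0,0,0,-0.03, 0.77,0,0,0,0]'
python3 - <<'E'
from h import *
from cell import arm
print(arm.state()["torque"])
c=snap("wrist","w4")
i=c["image"].astype(int);m=(i.min(2)>80);
a,l,st,ce=cv2.connectedComponentsWithStats(m.astype(np.uint8))
for k in range(1,a):
    if 60<st[k,4]<1500 and 250<ce[k][0]<400 and 150<ce[k][1]<380:print(st[k],ce[k].round(1))
C=np.array([574.1,113.2,214.6]);yw=np.radians(7.7);u=np.array([np.cos(yw),np.sin(yw),0]);v=np.array([-u[1],u[0],0]);z=np.array([0,0,1.])
t=np.radians(27);n=np.cos(t)*z-np.sin(t)*u;nx=np.cos(t)*u+np.sin(t)*z
for th in range(-40,10,5):
    r=np.radians(th);print(th,proj(c,C+12*n+19.7*(np.cos(r)*nx+np.sin(r)*v)).round(1))
E
```

```text
t: 9.1
eef_pos: [573.2, 112.4, 213.4]
eef_rot: [0.999, -0.038, -0.0, 0.0]
ft_force: [-2.5, -1.4, 0.9]
opening: 19.5
finger_force: 2.6
[-0.33143552  0.57469042 -0.06070327]
[319 280  18  19 278] [327.4 289.1]
[271 321  11  12  78] [277.6 325.2]
[355 321  12  12  80] [358.7 325.2]
-40 [346.9 294.1]
-35 [342.7 293. ]
-30 [338.2 292.2]
-25 [333.5 291.7]
-20 [328.7 291.4]
-15 [323.8 291.4]
-10 [318.9 291.7]
-5 [313.9 292.2]
0 [309. 293.]
5 [304.2 294.1]
```

```bash
python3 -m inch '[0.77,0,0,0,-0.04, 0.77,0,0,0,-0.04, 0.77,0,0,0,-0.03, 0.77,0,0,0,-0.02, 0.77,0,0,0,-0.02, 0.77,0,0,0,0, 0.77,0,0,0,0, 0.77,0,0,0,0, 0.77,0,0,0,0, 0.77,0,0,0,0]'
cat > th.py <<'E'
from h import *
from cell import arm
import sys
print(arm.state()["torque"].round(2))
c=snap("wrist",sys.argv[1])
i=c["image"].astype(int);m=(i.min(2)>80);
a,l,st,ce=cv2.connectedComponentsWithStats(m.astype(np.uint8))
for k in range(1,a):
    if 130<st[k,4]<1500 and 250<ce[k][0]<400 and 150<ce[k][1]<380:print(st[k],ce[k].round(1))
C=np.array([574.1,113.2,214.6]);yw=np.radians(7.7);u=np.array([np.cos(yw),np.sin(yw),0]);v=np.array([-u[1],u[0],0]);z=np.array([0,0,1.])
t=np.radians(27);n=np.cos(t)*z-np.sin(t)*u;nx=np.cos(t)*u+np.sin(t)*z
h=float(sys.argv[2])
for th in range(-20,60,5):
    r=np.radians(th);print(th,proj(c,C+(12+h)*n+19.7*(np.cos(r)*nx+np.sin(r)*v)).round(1),end='; ')
E
python3 th.py w5 0
```

```text
t: 10.4
eef_pos: [573.4, 112.8, 213.3]
eef_rot: [0.999, 0.038, 0.0, -0.0]
ft_force: [-1.1, -0.8, -0.1]
opening: 19.9
finger_force: 2.8
[-0.03  0.27 -0.04]
[318 282  19  19 277] [326.6 291.1]
-20 [335.8 293.9]; -15 [331.1 293.3]; -10 [326.2 292.8]; -5 [321.2 292.7]; 0 [316.2 292.8]; 5 [311.3 293.2]; 10 [306.4 293.9]; 15 [301.6 294.8]; 20 [297. 296.]; 25 [292.6 297.4]; 30 [288.5 299. ]; 35 [284.7 300.9]; 40 [281.2 302.9]; 45 [278. 305.]; 50 [275.2 307.3]; 55 [272.8 309.7];
```

```bash
python3 -m inch '[0.77,0,0,0,0.07, 0.77,0,0,0,0.07, 0.77,0.7,0,0,0, 0.82,0,0,0,0, 1,0,0,0,0, 1,0,0,0,0, 1,0,0,0,0, 1,0,0,0,0, 1,0,0,0,0, 1,0,0,0,0]'; python3 th.py w6 0
```

```text
t: 11.7
eef_pos: [574.3, 113.1, 213.5]
eef_rot: [0.999, -0.032, 0.0, -0.0]
ft_force: [2.0, 4.5, 0.1]
opening: 15.0
finger_force: 58.1
[ 1.19 -0.59  0.02]
[313 286  15  19 262] [319.9 295.2]
-20 [331.4 294.2]; -15 [326.5 294.2]; -10 [321.5 294.4]; -5 [316.6 294.9]; 0 [311.7 295.7]; 5 [306.9 296.7]; 10 [302.2 298. ]; 15 [297.7 299.5]; 20 [293.4 301.2]; 25 [289.4 303.1]; 30 [285.7 305.2]; 35 [282.3 307.5]; 40 [279.3 309.9]; 45 [276.6 312.4]; 50 [274.3 315. ]; 55 [272.5 317.6];
```

```bash
python3 -m inch '[1,0.7,-0.15,1.4,0, 1,0.7,-0.15,1.4,0, 1,0.7,-0.15,1.4,0, 1,0.6,-0.1,1.2,0, 1,0,0,0,0, 1,0,0,0,0, 1,0,0,0,0, 1,0,0,0,0, 1,0,0,0,0, 1,0,0,0,0]'; python3 th.py w7 -5.5
```

```text
t: 13.0
eef_pos: [576.4, 112.7, 208.5]
eef_rot: [0.999, -0.032, -0.0, 0.0]
ft_force: [-2.4, 3.3, 9.8]
opening: 14.8
finger_force: 58.1
[0.72 0.58 0.05]
[313 286  15  19 261] [319.9 295.1]
-20 [329.2 293.3]; -15 [324.3 293.2]; -10 [319.4 293.5]; -5 [314.4 294. ]; 0 [309.5 294.7]; 5 [304.7 295.7]; 10 [300. 297.]; 15 [295.5 298.5]; 20 [291.3 300.3]; 25 [287.2 302.2]; 30 [283.5 304.3]; 35 [280.2 306.6]; 40 [277.1 309. ]; 45 [274.5 311.5]; 50 [272.2 314.1]; 55 [270.4 316.8];
```

```bash
python3 -m inch '[1,0.2,0,0.5,0, 1,0,0,0,0, 1,0,0,0,-0.04, 1,0,0,0,-0.04, 1,0,0,0,-0.04, 1,0,0,0,-0.04, 1,0,0,0,-0.04, 1,0,0,0,0, 1,0,0,0,0, 1,0,0,0,0]'; python3 th.py w8 -5.8
```

```text
t: 14.3
eef_pos: [576.2, 111.3, 207.9]
eef_rot: [0.998, 0.067, -0.001, 0.001]
ft_force: [-4.2, -1.1, 10.2]
opening: 14.5
finger_force: 58.0
[-0.22  0.93 -0.04]
[312 287  15  18 266] [319.  295.4]
-20 [332.7 295.2]; -15 [328.  294.3]; -10 [323.1 293.6]; -5 [318.2 293.2]; 0 [313.2 293.1]; 5 [308.2 293.2]; 10 [303.2 293.6]; 15 [298.4 294.3]; 20 [293.7 295.2]; 25 [289.2 296.4]; 30 [285.  297.8]; 35 [281.  299.4]; 40 [277.3 301.2]; 45 [274.  303.2]; 50 [271.  305.4]; 55 [268.4 307.6];
```

```bash
python3 -m inch '[1,0,-0.2,0,-0.05, 1,0,-0.2,0,-0.05, 1,0,-0.2,0,-0.05, 1,0,-0.2,0,-0.05, 1,0,-0.2,0,-0.05, 1,0,-0.2,0,-0.05, 1,0,-0.2,0,-0.05, 1,0,-0.2,0,-0.05, 1,0,0,0,0, 1,0,0,0,0]'; python3 th.py w9 -5.8
```

```text
t: 15.6
eef_pos: [576.8, 112.6, 207.9]
eef_rot: [0.965, 0.263, 0.0, 0.001]
ft_force: [-1.4, -0.4, 6.5]
opening: 14.5
finger_force: 77.0
[-0.61 -0.36 -0.92]
[311 289  16  19 268] [318.1 297.6]
-20 [347.5 305.7]; -15 [343.8 303.3]; -10 [339.8 301. ]; -5 [335.5 298.9]; 0 [331. 297.]; 5 [326.4 295.4]; 10 [321.6 294. ]; 15 [316.7 292.8]; 20 [311.9 292. ]; 25 [307.  291.4]; 30 [302.2 291.1]; 35 [297.5 291.1]; 40 [292.9 291.4]; 45 [288.6 292. ]; 50 [284.4 292.9]; 55 [280.6 294. ];
```

```bash
python3 -m inch '[1,-0.6,-0.25,-1.3,0, 1,-0.6,-0.25,-1.3,0, 1,-0.6,-0.25,-1.3,0, 1,-0.6,-0.25,-1.3,0, 0.8,0,0,0,0, 0.74,0,0,0,0, 0.72,0,0,0,0, 0.72,0,0,0,0, 0.72,0,0,0,0, 0.72,0,0,0,0]'; python3 th.py w10 0
```

```text
t: 16.9
eef_pos: [573.9, 114.2, 212.7]
eef_rot: [0.964, 0.265, 0.0, -0.0]
ft_force: [0.4, 0.5, 0.3]
opening: 24.3
finger_force: 0.0
[-0.01 -0.02  0.02]
[308 277  15  20 268] [315.  286.6]
-20 [352.7 308.3]; -15 [349.  305.8]; -10 [345.  303.5]; -5 [340.8 301.4]; 0 [336.3 299.5]; 5 [331.6 297.9]; 10 [326.9 296.5]; 15 [322.  295.3]; 20 [317.1 294.4]; 25 [312.2 293.9]; 30 [307.4 293.6]; 35 [302.6 293.5]; 40 [298.1 293.8]; 45 [293.7 294.4]; 50 [289.5 295.2]; 55 [285.6 296.3];
```

View pics/w10.png

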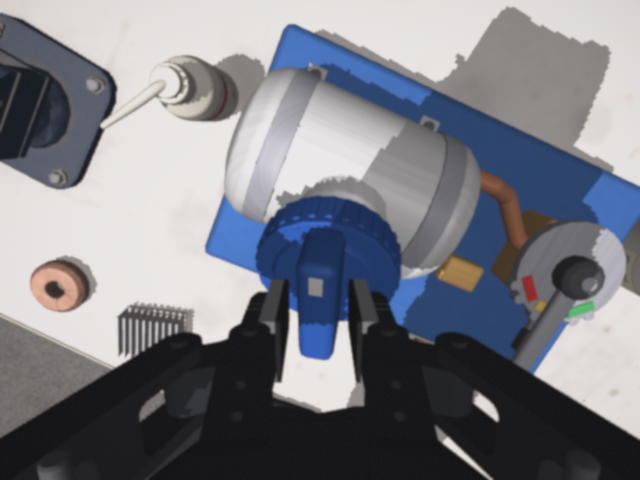

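The bar is loose between the pads at a slight angle. Its mark at (315,286.6) sits about 8 px above where the locked height predicts.

```bash
cat > fit.py <<'E'
from h import *
import sys
from scipy.optimize import fsolve
c=load(sys.argv[1]);uv=np.float64(sys.argv[2:4])
C=np.array([574.1,113.2,214.6]);yw=np.radians(7.7);u=np.array([np.cos(yw),np.sin(yw),0]);v=np.array([-u[1],u[0],0]);z=np.array([0,0,1.])
t=np.radians(27);n=np.cos(t)*z-np.sin(t)*u;nx=np.cos(t)*u+np.sin(t)*z
f=lambda p:proj(c,C+(12+p[1])*n+19.7*(np.cos(p[0])*nx+np.sin(p[0])*v))-uv
s=fsolve(f,[.3,0]);print("theta",np.degrees(s[0]),"h",s[1])
E
for a in "w6 319.9 295.2" "w7 319.9 295.1" "w8 319 295.4" "w9 318.1 297.6" "w10 315 286.6"; do python3 fit.py $a; done
```

```text
theta -8.256772261528944 h 0.2881267776148788
theta -10.306884502397887 h -4.774264345429547
theta -5.828395102091089 h -4.8793296277604945
theta 12.618975023773206 h -3.903946029605975
theta 23.969517063695786 h -3.377252486371735
```

```bash
python3 -m inch '[0.72,0,0,0,-0.06, 0.73,0,0,0,-0.06, 0.73,0,0,0,-0.06, 0.73,0,0,0,-0.06, 0.73,0,0,0,-0.06, 0.73,0,0,0,-0.06, 0.73,0,0,0,-0.06, 0.73,0,0,0,-0.04, 0.73,0,0,0,0, 0.73,0,0,0,0]'; python3 th.py w11 0 | head -3
```

```text
t: 18.2
eef_pos: [574.1, 114.2, 212.8]
eef_rot: [0.879, 0.477, 0.0, 0.0]
ft_force: [-1.2, 0.2, 3.4]
opening: 23.4
finger_force: 2.6
[-0.16  0.3  -0.04]
[306 286  17  23 296] [314.3 297. ]
-20 [357.9 324.3]; -15 [356.  320.7]; -10 [353.8 317.1]; -5 [351.2 313.5]; 0 [348.2 310.1]; 5 [344.9 306.8]; 10 [341.3 303.6]; 15 [337.4 300.6]; 20 [333.3 297.8]; 25 [329.  295.2]; 30 [324.6 292.9]; 35 [320.  290.9]; 40 [315.4 289.2]; 45 [310.8 287.8]; 50 [306.3 286.8]; 55 [301.8 286.1];
```

```bash
python3 fit.py w11 314.3 297
```

```text
theta 37.25610260273409 h 3.6180269770576903
```

```bash
python3 -m inch '[0.7,-0.8,-1.3,-3,0.08, 0.7,-0.8,-1.3,-1,0.08, 0.7,0,0,0,0, 0.72,0,0,0,0, 0.76,0,0,0,0, 0.82,0,0,0,0, 1,0,0,0,0, 1,0,0,0,0, 1,0,0,0,0, 1,0,0,0,0]'; python3 th.py w12 0 | head -3
```

```text
t: 19.5
eef_pos: [572.2, 113.2, 217.2]
eef_rot: [0.914, 0.405, 0.001, 0.001]
ft_force: [4.1, -4.0, 2.2]
opening: 16.3
finger_force: 56.5
[-1.05 -1.08 -0.05]
[306 293  16  19 264] [313.7 302.1]
-20 [358.1 307.5]; -15 [355.6 304.3]; -10 [352.7 301.1]; -5 [349.6 298. ]; 0 [346.1 295.1]; 5 [342.3 292.3]; 10 [338.3 289.8]; 15 [334.1 287.4]; 20 [329.7 285.3]; 25 [325.2 283.5]; 30 [320.7 281.9]; 35 [316.1 280.7]; 40 [311.5 279.7]; 45 [306.9 279.1]; 50 [302.5 278.8]; 55 [298.2 278.7];
```

```bash
python3 fit.py w12 313.7 302.1; python3 -m inch '[1,-0.7,-0.6,-1.8,0, 1,-0.7,-0.6,-1.8,0, 1,-1,-0.9,-2.7,0, 1,-1,-0.9,-2.7,0, 1,-1,-0.9,-2.7,0, 1,-1.4,-1.2,-3.6,0, 1,-1.4,-1.2,-3.6,0, 1,0,0,0,0, 1,0,0,0,0, 1,0,0,0,0]';python3 th.py w13 0 | head -3
```

```text
theta 28.582347237873464 h 9.802842041593777
t: 20.8
eef_pos: [561.4, 113.3, 235.4]
eef_rot: [0.914, 0.406, -0.0, -0.0]
ft_force: [-0.6, -0.0, -1.5]
opening: 14.2
finger_force: 60.0
[ 0.03 -0.01 -0.05]
[310 290  16  18 272] [317.7 298.4]
-20 [374.2 270.3]; -15 [372.  267.3]; -10 [369.5 264.3]; -5 [366.7 261.4]; 0 [363.6 258.7]; 5 [360.3 256.1]; 10 [356.7 253.8]; 15 [352.9 251.7]; 20 [349.  249.8]; 25 [345.  248.2]; 30 [340.8 246.8]; 35 [336.7 245.8]; 40 [332.5 245. ]; 45 [328.4 244.5]; 50 [324.3 244.4]; 55 [320.3 244.5];
```

```bash
python3 -m inch '[1,-3.5,-3,-9,0, 1,-3.5,-3,-9,0, 1,0,0,-25,0, 1,0,0,-30,0, 1,-15,8,-10,0, 1,-30,15,0,0, 1,-35,17.4,0,0, 1,-35,17.4,0,0, 1,-35,17.4,0,0, 1,-35,17.4,0,0]'; python3 -m inch '[1,-35,17.4,0,0, 1,-35,17.4,0,0, 1,-35,17.4,0,0, 1,-35,17.4,0,0, 1,-35,17.4,0,0, 1,-30,15,0,0, 1,-20,10,0,0, 1,-10,5,0,0, 1,0,0,0,0, 1,0,0,0,0]'
python3 - <<'E'
from h import *
c=snap("wrist","w14");snap("scene","s3")
from cell import arm
print(arm.state()["joint_pos"].round(2),arm.state()["eef_pos"])
E
```

```text
t: 22.1
eef_pos: [495.3, -89.6, 318.2]
eef_rot: [0.914, 0.405, -0.0, -0.0]
ft_force: [0.9, 0.1, -1.4]
opening: 14.8
finger_force: 60.0
t: 23.35
eef_pos: [426.4, -339.0, 318.4]
eef_rot: [0.914, 0.406, 0.0, -0.0]
ft_force: [0.5, 0.6, -0.8]
opening: 14.4
finger_force: 60.0
[ 0.23  0.24  0.44  1.66 -0.11  1.26 -0.04] [ 426.56972531 -339.00562677  318.47250045]
```

View pics/w14.png

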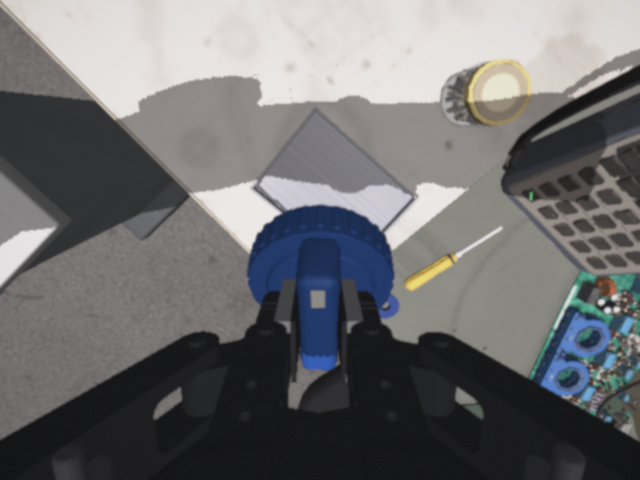

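The tray's three visible corners are at (316,109), (254,186) and (417,197). The cap is held straight in the grip.

Run:
```python
from h import *
c=load("w14")
a,b,d=[onz(c,p,18) for p in [(316,109),(254,186),(417,197)]]
print(a,b,d,np.linalg.norm(a-b),np.linalg.norm(a-d),"centre",(b+d)/2)
print("edge az",np.degrees(np.arctan2(*(a-d)[1::-1])))
print("mark at tool", c["p"])
```

```text
[ 480.85297394 -273.38501852   18.        ] [ 369.82323288 -288.34287586   18.        ] [ 502.90922403 -425.82666683   18.        ] 112.0327670663435 154.0290047661524 centre [ 436.36622845 -357.08477134   18.        ]
edge az 98.23279466769044
mark at tool [ 426.39614706 -339.00906098  318.36785624]
```

```bash
python3 -m inch '[1,-8.2,17.7,0,0, 1,0,0,40,0, 1,0,0,45,0, 1,0,0,45,0, 1,0,0,45,0, 1,0,0,40,0, 1,0,0,25,0, 1,0,0,18,0, 1,0,0,0,0, 1,0,0,0,0]'
```

```text
t: 24.7
eef_pos: [434.4, -358.4, 61.5]
eef_rot: [0.914, 0.406, 0.0, 0.001]
ft_force: [0.5, -0.4, -0.8]
opening: 14.3
finger_force: 60.0
```

```bash
python3 -m inch '[1,0,0,2,0, 1,0,0,2,0, 1,0,0,2,0, 1,0,0,2,0, 1,0,0,1,0, 1,0,0,1,0, 1,0,0,0,0, 1,0,0,0,0, 1,0,0,0,0, 1,0,0,0,0]'
python3 - <<'E'
from h import *
snap("scene","s4")
s=load("s4")["image"][235:275,385:450,::-1]
s=load("s4")["image"][205:285,370:476,::-1]
cv2.imwrite("pics/c4.png",cv2.resize(s,(742,560),interpolation=cv2.INTER_CUBIC))
E
```

```text
t: 25.95
eef_pos: [433.8, -358.0, 50.6]
eef_rot: [0.914, 0.406, 0.0, 0.0]
ft_force: [-0.0, -0.7, -0.5]
opening: 14.4
finger_force: 60.0
```

```bash
python3 -m inch '[1,0,0,1,0, 1,0,0,1,0, 1,0,0,1,0, 1,0,0,1,0, 1,0,0,0,0, 1,0,0,0,0, 1,0,0,0,0, 1,0,0,0,0, 1,0,0,0,0, 1,0,0,0,0]'
```

```text
t: 27.25
eef_pos: [433.7, -358.0, 46.5]
eef_rot: [0.914, 0.406, 0.0, -0.0]
ft_force: [0.0, 0.2, -1.1]
opening: 14.7
finger_force: 60.0
```

```bash
python3 -m inch '[1,0,0,0.8,0, 1,0,0,0.8,0, 1,0,0,0.8,0, 1,0,0,0.8,0, 1,0,0,0,0, 1,0,0,0,0, 1,0,0,0,0, 1,0,0,0,0, 1,0,0,0,0, 1,0,0,0,0]'
```

```text
t: 28.5
eef_pos: [434.1, -357.9, 43.6]
eef_rot: [0.914, 0.406, 0.0, 0.0]
ft_force: [0.8, 2.1, 5.0]
opening: 14.4
finger_force: 60.8
```

```bash
python3 -m inch '[1,0,0,-0.4,0, 0.82,0,0,0,0, 0.81,0,0,0,0, 0.8,0,0,0,0, 0.79,0,0,0,0, 0.78,0,0,0,0, 0.76,0,0,0,0, 0.72,0,0,0,0, 0.68,0,0,0,0, 0.64,0,0,0,0]'
python3 - <<'E'
from h import *
c=snap("wrist","w20")
i=c["image"].astype(int);m=(i.min(2)>80);
a,l,st,ce=cv2.connectedComponentsWithStats(m.astype(np.uint8))
for k in range(1,a):
    if 130<st[k,4]<1500 and 250<ce[k][0]<400 and 150<ce[k][1]<380:print(st[k],ce[k].round(1),onz(c,ce[k],56.5))
print(c["p"])
E
```

```text
t: 29.75
eef_pos: [433.8, -358.0, 43.7]
eef_rot: [0.914, 0.406, 0.0, 0.0]
ft_force: [0.2, 0.2, -0.3]
opening: 30.6
finger_force: 0.0
[316 307  15  16 231] [322.8 314.3] [ 434.97103987 -358.18249616   56.5       ]
[ 433.7526317  -358.01007806   43.74194723]
```

```bash
python3 -m inch '[0.55,0,0,0,0, 0.5,0,0,0,0, 0.5,0,0,-8,0, 0.5,0,0,-15,0, 0.5,0,0,-30,0, 0.5,0,0,-40,0, 0.5,0,0,-50,0, 0.5,0,0,-50,0, 0.5,-30,0,0,0, 0.5,0,0,0,0]'
python3 - <<'E'
from h import *
c=snap("wrist","w21");s=snap("scene","s5")
def comps(c,m,lo,hi,tag,z):
    a,l,st,ce=cv2.connectedComponentsWithStats(m.astype(np.uint8))
    for k in range(1,a):
        if lo<st[k,4]<hi:print(tag,st[k],ce[k].round(1),onz(c,ce[k],z).round(1))
i=c["image"].astype(int);blue=((i[:,:,2]-i[:,:,0]>40)&(i[:,:,2]>50))
comps(c,blue,1500,60000,"w blue",35)
k=cv2.morphologyEx(blue.astype(np.uint8),cv2.MORPH_CLOSE,np.ones((15,15)))
n,l,st,ce=cv2.connectedComponentsWithStats(k);b=1+np.argmax(st[1:,4])
f=cv2.morphologyEx((l==b).astype(np.uint8),cv2.MORPH_CLOSE,np.ones((31,31)))
hull=cv2.convexHull(max(cv2.findContours(f,0,2)[0],key=cv2.contourArea));print("ellipse",cv2.fitEllipse(hull))
wm=(i.min(2)>80)&(cv2.dilate(np.zeros_like(k),None)==0); wm[f==0]=0
comps(c,wm,40,1500,"mark",56.5)
j=s["image"].astype(int);bs=(j[:,:,2]-j[:,:,0]>40);bs[:, :380]=0;bs[:200]=0;bs[300:]=0
comps(s,bs,30,3000,"s blue",30)
print(c["p"])
E
```

```text
t: 31.05
eef_pos: [411.8, -382.4, 238.7]
eef_rot: [0.915, 0.404, 0.0, 0.001]
ft_force: [0.5, -0.2, -0.7]
opening: 42.7
finger_force: 0.0
w blue [ 284  128   71   81 3872] [318.9 163.8] [ 435.5 -356.9   35. ]
w blue [ 572  290   68  127 4033] [610.6 356.9] [ 526.  -708.5   35. ]
ellipse ((664.560302734375, 324.4962463378906), (144.46510314941406, 224.0968780517578), 48.629844665527344)
mark [629 259  11  10  78] [634.  263.4] [ 587.7 -613.6   56.5]
mark [607 275  33  34 355] [626.  294.9] [ 566.5 -636.5   56.5]
mark [580 330  11  12  41] [584.2 335.4] [ 515.2 -647.    56.5]
mark [618 400  22  17 278] [629.9 409.3] [ 504.5 -752.2   56.5]
s blue [407 200  41   5 159] [426.6 201.6] [ 507.  -671.6   30. ]
s blue [446 231  11   5  42] [450.7 233.1] [ 374.4 -468.9   30. ]
s blue [409 233  24  21 307] [420.8 242.5] [ 432.2 -366.    30. ]
[ 411.84689612 -382.38481902  238.73218147]
```

Run:
```python
from h import *
c=load("w21");i=c["image"].astype(int)
r=i[128:209,284:355];m=(r.min(2)>75)&(r.max(2)-r.min(2)<60)
n,l,st,ce=cv2.connectedComponentsWithStats(m.astype(np.uint8))
for k in range(1,n):
    if 15<st[k,4]<400: print("mark",st[k],ce[k]+[284,128])
from scipy.optimize import least_squares
a=np.linspace(0,2*np.pi,60)
def box(p):   # p: x,y of C, tilt along bar dir
    az=np.radians(47.8);b=np.array([np.cos(az),np.sin(az),0]);z=np.array([0,0,1.]);y=np.cross(z,b)
    n=np.cos(p[2])*z+np.sin(p[2])*b;x=np.cos(p[2])*b-np.sin(p[2])*z
    C=np.array([p[0],p[1],3+41.5*np.cos(p[2])+12*abs(np.sin(p[2]))])
    pts=[C+h*n+32*(np.cos(t)*x+np.sin(t)*y) for h in(-12,-30.5) for t in a]+[C+h*n+s*30*x+q*8*y for h in (12,) for s in(-1,1) for q in(-1,1)]
    P=np.array([proj(c,q) for q in pts]);return np.r_[P.min(0),P.max(0),proj(c,C+12*n+19.7*x)]
for t in(0,-.37,.37,-.2,.2):
    p=least_squares(lambda q:(box([q[0],q[1],t])[:4]-[284,128,355,209]),[430,-360]).x;print(t,p.round(1),box([*p,t]).round(1))
```

```text
mark [  0   0  26  40 236] [290.25423729 136.19067797]
mark [ 45   0  26  29 223] [347.49775785 134.93273543]
mark [32 31  8 10 76] [319.31578947 163.5       ]
0 [ 433.1 -360.3] [284.2 131.  354.8 206.  319.6 147.3]
-0.37 [ 430.2 -363.5] [283.9 126.2 355.1 211.  319.7 160.5]
0.37 [ 434.8 -358.4] [284.  128.3 355.  208.6 319.5 140.2]
-0.2 [ 431.6 -361.9] [284.  127.6 355.  209.4 319.7 154. ]
0.2 [ 433.7 -359.6] [284.  131.1 355.  205.4 319.6 143.7]
```

```bash
python3 -m inch '[1,20,0.4,0,0, 1,21.3,0.3,0,0, 1,0,0,40,0, 1,0,0,40,0, 1,0,0,40,0, 1,0,0,25,0, 1,0,0,13,0, 1,0,0,0,0, 1,0,0,0,0, 1,0,0,0,0]'; python3 -m inch '[1,0,0,4,0, 1,0,0,4,0, 1,0,0,2,0, 1,0,0,2,0, 1,0,0,2,0, 1,0,0,2,0, 1,0,0,2,0, 1,0,0,1,0, 1,0,0,1,0, 1,0,0,0,0]'
```

```text
t: 32.4
eef_pos: [442.4, -350.4, 79.8]
eef_rot: [0.914, 0.406, 0.001, 0.001]
ft_force: [0.1, -1.3, -0.6]
opening: -0.1
finger_force: 0.0
t: 33.65
eef_pos: [450.7, -346.6, 62.6]
eef_rot: [0.913, 0.409, 0.006, 0.002]
ft_force: [12.1, 18.9, 35.6]
opening: -0.2
finger_force: 17.5
```

```bash
python3 -m inch '[1,0,0,-5,0, 1,0,0,-10,0, 1,0,0,-30,0, 1,0,0,-40,0, 1,0,0,-40,0, 1,0,0,-40,0, 0.5,-40,0,0,0, 0.5,0,0,0,0, 0.5,0,0,0,0, 0.5,0,0,0,0]'
cat > meas.py <<'E'
from h import *
import sys
from scipy.optimize import least_squares
c=snap("wrist",sys.argv[1]);i=c["image"].astype(int)
k=((i[:,:,2]-i[:,:,0]>40)&(i[:,:,2]>50)).astype(np.uint8);k[:,:150]=0;k[:,500:]=0
n,l,st,ce=cv2.connectedComponentsWithStats(k);b=1+np.argmax(st[1:,4]);x,y,w,h=st[b,:4];print("blob",st[b])
f=(l==b).astype(np.uint8);hull=cv2.convexHull(max(cv2.findContours(f,0,2)[0],key=cv2.contourArea));f=cv2.fillPoly(f*0,[hull],1);f=cv2.erode(f,np.ones((9,9)))
m=((i.min(2)>70)&(i.max(2)-i.min(2)<70)).astype(np.uint8)*f
n,l,st,ce=cv2.connectedComponentsWithStats(m)
K=[(st[j,4],ce[j]) for j in range(1,n) if st[j,4]>20];print(K)
mk=max(K,key=lambda q:q[0])[1]
az0=float(sys.argv[2]) if len(sys.argv)>2 else 47.8
a=np.linspace(0,2*np.pi,48)
def box(p):
    az=np.radians(p[3]);e=np.array([np.cos(az),np.sin(az),0]);z=np.array([0,0,1.]);yy=np.cross(z,e)
    nn=np.cos(p[2])*z+np.sin(p[2])*e;X=np.cos(p[2])*e-np.sin(p[2])*z
    C=np.array([p[0],p[1],3+41.5*np.cos(p[2])+12*abs(np.sin(p[2]))])
    pts=[C+q*nn+32*(np.cos(t)*X+np.sin(t)*yy) for q in(-12,-30.5) for t in a]+[C+12*nn+s*30*X+q*7*yy for s in(-1,1) for q in(-1,1)]
    P=np.array([proj(c,q) for q in pts]);return np.r_[P.min(0),P.max(0),proj(c,C+12*nn+19.7*X)]
tgt=np.r_[x,y,x+w,y+h,mk]
for t0 in(-.3,.3):
    s=least_squares(lambda q:box(q)-tgt,[430,-360,t0,az0]);print(s.x.round(2),s.cost.round(1),s.fun.round(1))
E
python3 meas.py w22
python3 - <<'E'
from h import *
c=load("w22");i=c["image"].astype(int);g=(i.max(2)-i.min(2)<25)
for y in range(60,260,8): print(''.join('B' if i[y,x,2]-i[y,x,0]>40 else ' .:-=+*#%@'[min(9,i[y,x].mean().astype(int)//26)] for x in range(200,440,4)))
E
```

```text
t: 34.9
eef_pos: [415.4, -378.9, 223.2]
eef_rot: [0.914, 0.406, -0.0, -0.0]
ft_force: [0.1, -0.1, -0.9]
opening: 42.9
finger_force: 0.0
blob [ 283  137   74   84 4156]
[(np.int32(83), array([320.37349398, 175.06024096]))]
[ 427.99 -365.84   -0.45   47.96] 4.8 [ 0.1 -2.1  0.1  2.3 -0.2 -0. ]
[ 427.99 -365.85   -0.45   47.96] 4.8 [ 0.1 -2.1  0.1  2.3 -0.2  0. ]
+++++++++++++++++++=++=-=+++++++++=++*%*+++++*#%%%%%%%%%%%%%
++++++++++++++++++++==-==-=+++++++==+++++++++++++#%%%%%%%%%%
+++++++++++++++++++=-======-==++++++++++++++++++++++**%%%%%%
++++++++++++++=++==-==========-=++++++++++++++++++++++++++++
++++++++++++++++=-==============-=++++++++++++++++++++++++++
++=+++++++++++==-=================-=++++++++++++++++++++++++
+++++++++++++=:=====================-=++++++++++++++++++++++
+++++++++++==-========================-==+++++++++++++++++++
++++++++++=:===============================+++++++++++++++++
++++++++=--================================-=+++++++++++++++
+++++++=:=================:BBBBBBB:==========-=+++++++++++++
+++++=--======+++======:BBBBBBBBBBBBB:=========-=+++++++++++
++++=:==+#%%%%%%%%###*:BBBBBBBBBBBBBBBB==========-=+++++++++
%%%+:=+%%%%%%%%%%%%%#=BBBBBBBBBBBBBBBBB-============-=++++++
%%%%%*:==%%%%%%%%%%%%BBBBBBBBB+-BBBBBBBB==============-=++++
%%%%%%%#=:=*%%%%%%%#%BBBBBBBBB=BBBBBBBB-==============-:=+++
%%%%%%%%%%*:+=#%%%%%%#BBBBBBBBBBBBBBBBB#%+===========:=+++++
%%%%%%%%%%%%#=:=#%##%%%#BBBBBBBBBBBBB##%%##%####%#*:=%%+++++
%%%%%%%%%%%%%%%*:+=####%%##BBBBBB-=*##%%##%##%###-*%%%%%%#++
%%%%%%%%%%%%%%%%%#=-=#%#####BBBB+%#######%#####-*%%%%%%%%%%+
%%%%%%%%%%%%%%%%%%%%*:+=####*BBB###########%#=+#%%%%%%%%*==+
%%%%%%%%%%%%%%%%%%%%%%#=-=#################+=#%%%%%%%%++===+
##%%%%%%%%%%%%%%%%%%%%%%%*:++############*-#%%%%%%%#++++++==
==##%%%%%%%%%%%%%%%%%%%%%%%#=-=########*-#%%%%%%%+=+++++++++
====##%%%%%%%%%%%%%%%%%%%%%%%%*:=+####-#%%%%%%%++=++==++++++
```

```bash
python3 -m inch '[1,-34,0,0,0, 1,0,0,40,0, 1,0,0,45,0, 1,0,0,45,0, 1,0,0,35,0, 1,0,0,20,0, 1,0,0,0,0, 1,0,0,0,0, 1,4,0,0,0, 1,0,0,0,0]'
```

```text
t: 36.2
eef_pos: [395.8, -401.8, 39.5]
eef_rot: [0.914, 0.406, 0.001, 0.001]
ft_force: [-0.2, -0.6, -0.0]
opening: 0.2
finger_force: 0.0
```

```bash
python3 -m inch '[1,3,0,0,0, 1,3,0,0,0, 1,3,0,0,0, 1,3,0,0,0, 1,3,0,0,0, 1,3,0,0,0, 1,3,0,0,0, 1,2,0,0,0, 1,0,0,0,0, 1,0,0,0,0]'
```

```text
t: 37.45
eef_pos: [410.1, -388.7, 41.4]
eef_rot: [0.914, 0.405, 0.0, 0.003]
ft_force: [-7.4, -4.4, 25.6]
opening: 0.1
finger_force: 12.2
```

```bash
python3 -m inch '[1,0,0,-6,0, 1,-15,0,0,0, 1,-14,0,0,0, 1,0,0,10,0, 1,0,0,8,0, 1,0,0,0,0, 1,0,0,0,0, 1,5,0,0,0, 1,3,0,0,0, 1,0,0,0,0]'; python3 meas.py w23|tail -1
```

```text
t: 38.7
eef_pos: [396.7, -400.1, 26.8]
eef_rot: [0.914, 0.406, 0.0, 0.0]
ft_force: [-0.2, -0.4, -0.3]
opening: 0.2
finger_force: 0.0
[ 432.59 -368.71   -0.47   79.61] 13.2 [ 2.  -2.2  2.  -0.1 -3.   2. ]
```

```bash
python3 -m inch '[1,3,0,0,0, 1,3,0,0,0, 1,3,0,0,0, 1,3,0,0,0, 1,3,0,0,0, 1,3,0,0,0, 1,3,0,0,0, 1,2,0,0,0, 1,0,0,0,0, 1,0,0,0,0]';  python3 meas.py w24|tail -3
```

```text
t: 40.0
eef_pos: [411.6, -383.6, 26.7]
eef_rot: [0.914, 0.406, -0.0, 0.0]
ft_force: [0.0, 0.2, 0.2]
opening: 0.1
finger_force: 0.0
[(np.int32(655), array([323.19847328, 135.33129771])), (np.int32(52), array([291.86538462, 271.84615385])), (np.int32(50), array([349.44, 271.82]))]
[ 4.4260e+02 -3.4997e+02  2.0000e-02  4.7850e+01] 10.9 [-0.7 -2.6  1.9  3.  -0.8  1.3]
[ 4.4249e+02 -3.4976e+02  1.0000e-02  4.6400e+01] 12.3 [-1.2 -3.2  1.3  3.   0.1  1.4]
```

The cap now reads upright (tilt 0.02). I'll back off and check the final state.

```bash
python3 -m inch '[1,-8,0,0,0, 1,-10,0,0,0, 1,0,0,-25,0, 1,0,0,-45,0, 1,0,0,-50,0, 1,0,0,-50,0, 1,0,0,-20,0, 1,0,0,0,0, 1,0,0,0,0, 1,0,0,0,0]'; python3 meas.py w25|tail -3
python3 - <<'E'
from h import *
c=load("w25");i=c["image"].astype(int);s=snap("scene","s6")["image"].astype(int)
for y in range(30,300,9): print(''.join('B' if i[y,x,2]-i[y,x,0]>40 else ' .:-=+*#%@'[min(9,i[y,x].mean().astype(int)//26)] for x in range(180,480,5)))
print()
a=load("s2")["image"].astype(int)
d=np.abs(s-a).max(2)>40;d[:, :225]=0
print("changes in lever/jar region", d[215:245,300:345].sum(), d[200:245,345:380].sum(), "bottle",d[300:365,225:260].sum())
E
```

```text
t: 41.3
eef_pos: [398.9, -396.5, 215.5]
eef_rot: [0.914, 0.406, -0.001, -0.001]
ft_force: [0.5, 0.4, -1.1]
opening: 0.2
finger_force: 0.0
[(np.int32(137), array([321.42335766, 103.06569343]))]
[ 4.4328e+02 -3.5032e+02 -2.0000e-02  5.2020e+01] 7.1 [ 0.1 -3.4  1.   0.3 -1.   1. ]
[ 4.4196e+02 -3.5124e+02  5.0000e-02  4.9520e+01] 4.7 [-0.2 -1.7  0.5  1.3 -0.3  2.1]
+++++++++++++++++===+=::=++#*%%%%%%%%%%%%%%%%%%%%%%%%%%%%**-
++++++++++++++++==+==:===:=++++==+#%%%%%%%%%%%%%%%%%%%%%%%**
+++++++++++++++====-=======:=+++++++++++++++*%%%%%%%%%%%%%%%
++++++++++++++====:==========-=+++++++++++++++%%%%%%%%%%%%%%
++++++++++++++===-=============-=++++++++++++++++*%%%%%%%%%%
++++++++++++++=-=================-=+++++++++++++++++++++*###
+++++++++++++=:====================-=+++++++++++++++++++++==
++++++++++++=-============-BBBB======-=+++++++++++++++++++++
++++++++++=-===========-BBBB*=BBBB=====-=+++++++++++++++++++
+++++++++=:===========BBBBBBBBBBBBB-=======+++++++++++++++++
++++++++=-===========BBBBBBBBBBBBBBB======-=++++++++++++++++
++++++=-=======*#+===BBBBBBBBBBBBBBB========-=++++++++++++++
+++
[... 439 characters left out ...]
%%%%%%*-=#%%%%%####%%####-#%%%%%%%====+++++++
==+*%%%%%%%%%%%%%%%%%%%#:=*%#%%%####%#*+%%%%%%%+++===+==++++
====*#%%%%%%%%%%%%%%%%%%%#-=###%#####-#%%%%%%++++++++==+++++
======#%%%%%%%%%%%%%%%%%%%%%==+####=#%%%%%%++===+++++++===-=
========#%%%%%%%%%%%%%%%%%%%%%+=+*=%%%%%%++++++==++++++=++#+
==========#%%%%%%%*+#%%%%%%%%%%%*#%%%%#++++++++==+===++*##*+
===========+*%%%%%%%%%%%%%%%%%%%%%%%*++++++++++++=++###*++++
=============+#%%%%%%%%%%%%%%%%%%%*++++++++++++=+###*+++++++
===============*#%%%%%%%%%%%%%%%++++++++++++++++*#++++++++++
=================#%%%%%%%::. ::=++++++++-BBB++++++++++++++++
===================#%%**=::. :::==+++++BBBBBB=++++++++++++++

changes in lever/jar region 119 55 bottle 0
```

Run:
```python
from h import *
c=load("w25")
t=np.mean([onz(c,p,18) for p in [(292,31),(425,156),(345,237),(212,138)]],0);print("tray",t.round(1))
d=np.array([442.5,-350.5])-t[:2];y=np.radians(8.2);print("cap in tray",d@[np.cos(y),np.sin(y)],d@[-np.sin(y),np.cos(y)])
P=np.array([549,-55,143.]);
for n in("s2","s6"):
    s=load(n);p=proj(s,P);i=s["image"].astype(int);x0,y0=int(p[0])-20,int(p[1])-20
    m=i[y0:y0+40,x0:x0+40].max(2)<45;v,u=np.where(m);print(n,p.round(),m.sum(),(u.mean()+x0).round(1),(v.mean()+y0).round(1))
```

```text
tray [ 434.  -357.8   18. ]
cap in tray 9.503677334504808 6.029159120455155
s2 [336. 240.] 89 335.3 240.5
s6 [336. 240.] 77 336.3 239.6
```

All checks hold: the cap is upright near the tray's centre, the lever is at vent and the gripper is clear.

```bash
python3 -c "
from cell import arm
print(arm.job_done())"
```

```text
the job is handed in; nothing more can be done
None
```

I handed the job in at about 41 s with the lever at vent, the cap off and grip-up in the tray, and the gripper clear; the cap had settled leaning at about 26° when first set down, so I nudged it upright with the shut fingers before handing in.

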